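# Catch the brass blocks in the pan and hover it over the scale

### The job

Take the small metal pan by its bar handle, hold it under the lip of the parts dispenser and push the gate's hanging paddle back with the pan's rim, so that the three brass blocks slide down the chute into the pan and none falls on the bench. Then carry the pan, without bumping the typewriter carriage in its cradle, to the weighing scale, which is still zeroing and must not be touched at any time: finish still holding the pan level about 1 cm above the scale's steel plate, centred over it and with its long sides parallel to the plate's long sides, the blocks in it. Leave the bottle, the jar and the wooden block where they are.

Things in the scene. Friction and masses are not known exactly. Their poses are not given: they have to be found in the camera images.
- pan: open aluminium tray, 130 (x) x 100 (y) x 40 (z) mm outside, walls 3 mm, about 130 g, on the bench. Origin: centre of its underside, z up. A black bar handle sticks out of the middle of the -x wall: it runs along x from -65 to -149 mm, is 16 mm wide (y) and 22 mm high, from z = 18 to 40 mm, nothing under it. The front is the +x wall; the rim is at z = 40 mm
- dispenser: fixed parts dispenser: a steel chute, 30 mm wide inside, 110 mm long, sloping 40 degrees down to an open lip, on a grey column. Origin on the bench below the lip; the chute rises from there towards +x and blocks leave towards -x. Highest part 230 mm. The column's front is at x = 70 mm, its 12 mm foot plate begins at x = 60 mm; the space under the lip is free
- lip (a point): middle of the lip of the chute's floor, which is also the gate's hinge, 130 mm above the bench. With the gate open the blocks drop within 80 mm in front (-x of the dispenser) of it
- gate (a joint): rocking gate on a level hinge at the lip (along the dispenser's y), rad: 0 shut (sprung), at most 1.55. Above the hinge a 10 mm flap shuts the chute; below hangs the flat paddle. Pushing the paddle towards the dispenser's +x (1 to 3 N) lays the flap down outwards; at 1.2 to 1.4 rad all blocks slide off over it
- paddle (a point): middle of the lower edge of the gate's paddle, 44 mm wide, 48 mm from the hinge; shut, it slants 30 degrees towards -x (edge 24 mm in front of the lip, 42 mm below). Pushed by the pan's rim held 22 mm below the lip, it begins to move with the pan's front wall 13 mm in front of the lip and is at 1.4 rad with that wall 26 mm past it
- block0: one of three equal loose brass blocks, 22 x 20 x 14 mm, about 30 g, starting in single file on the dispenser's chute, lying flat on its floor against the shut gate; origin at its centre; the lowest, at the gate
- block1: one of three equal loose brass blocks, 22 x 20 x 14 mm, about 30 g, starting in single file on the dispenser's chute, lying flat on its floor against the shut gate; origin at its centre; the middle one
- block2: one of three equal loose brass blocks, 22 x 20 x 14 mm, about 30 g, starting in single file on the dispenser's chute, lying flat on its floor against the shut gate; origin at its centre; the highest
- scale: fixed bench scale, white housing 200 (x) x 125 (y) mm, 46 mm high, reaching from x = -125 to 75 mm, with a rectangular steel plate 140 (x) x 105 (y) mm on it, top at 55 mm. Origin on the bench below the plate's centre; the display end is at -x; the plate's long sides lie along x
- plate (a point): centre of the top face of the scale's steel plate, 55 mm above the bench
- carriage: fixed obstacle: typewriter carriage (black rubber roller with knobs) in a cradle, standing between the pan's start and the scale, 360 (x) x 80 (y) mm, 99 mm high. Origin at the centre of its underside, long along x
- oil_bottle: amber bottle, 42 mm diameter, 100 mm high; origin at the centre of its underside; leave alone
- screw_jar: grey jar, 56 mm diameter, 65 mm high; origin at the centre of its underside; leave alone
- wood_block: pale wooden block 90 x 45 x 30 mm lying in front of the dispenser; origin at the centre of its underside; leave alone
Mind the look-alikes: they are no part of the job. Leave any orange look-alike of the pan alone.

How it is judged:
On the way, in this order (a step that is already met when the one before it is completed fails the run):
1. the held pan pushes the dispenser's gate open (value of joint gate above 0.6 rad and contact force between pan and dispenser above 0.1 N and contact force between pan and the fingers above 1 N), for 0.05 s.
2. all three blocks lie in the pan while it is held clear of the bench (x of block0 in the frame of pan between -0.065 and 0.065 m and y of block0 in the frame of pan between -0.05 and 0.05 m and z of block0 in the frame of pan between 0 and 0.045 m and x of block1 in the frame of pan between -0.065 and 0.065 m and y of block1 in the frame of pan between -0.05 and 0.05 m and z of block1 in the frame of pan between 0 and 0.045 m and x of block2 in the frame of pan between -0.065 and 0.065 m and y of block2 in the frame of pan between -0.05 and 0.05 m and z of block2 in the frame of pan between 0 and 0.045 m and height (world z) of pan above 0.03 m and contact force between pan and the fingers above 1 N), for 0.2 s.
At the end, for the whole second after the job is handed in: The gripper holds the pan still, its underside's centre 3 to 22 mm above the scale's plate and within 15 mm of its centre sideways, long sides parallel to the plate's within 8 degrees, level within 5.7 degrees, all three blocks inside it, the pan touching nothing but the gripper and the blocks (x of block0 in the frame of pan between -0.065 and 0.065 m and y of block0 in the frame of pan between -0.05 and 0.05 m and z of block0 in the frame of pan between 0 and 0.045 m and x of block1 in the frame of pan between -0.065 and 0.065 m and y of block1 in the frame of pan between -0.05 and 0.05 m and z of block1 in the frame of pan between 0 and 0.045 m and x of block2 in the frame of pan between -0.065 and 0.065 m and y of block2 in the frame of pan between -0.05 and 0.05 m and z of block2 in the frame of pan between 0 and 0.045 m and horizontal distance between pan and plate below 0.015 m and z of pan in the frame of plate between 0.003 and 0.022 m and angle between the x axis of pan and the x axis of scale, either way round below 0.14 rad and angle between pan's own z axis and vertical below 0.1 rad and contact force between pan and the fingers above 1 N and contact force between pan and scale below 0.05 N and contact force between pan and carriage below 0.05 N and linear speed of pan below 0.03 m/s); the arm keeps its last pose, push and grip.
It fails at once if the scale is touched (over 0.5 N) (contact force between scale and anything else above 0.5 N).
It fails at once if the carriage is bumped (over 1 N) (contact force between carriage and anything else above 1 N).
It fails at once if a block falls on the bench ((height (world z) of block0 below 0.015 m and not (x of block0 in the frame of pan between -0.065 and 0.065 m and y of block0 in the frame of pan between -0.05 and 0.05 m and z of block0 in the frame of pan between 0 and 0.045 m)) or (height (world z) of block1 below 0.015 m and not (x of block1 in the frame of pan between -0.065 and 0.065 m and y of block1 in the frame of pan between -0.05 and 0.05 m and z of block1 in the frame of pan between 0 and 0.045 m)) or (height (world z) of block2 below 0.015 m and not (x of block2 in the frame of pan between -0.065 and 0.065 m and y of block2 in the frame of pan between -0.05 and 0.05 m and z of block2 in the frame of pan between 0 and 0.045 m))).
It fails at once if the bottle, jar or wooden block is moved over 20 mm (distance of any of oil_bottle, screw_jar, wood_block from where it was at the start of the episode above 0.02 m).
It also fails if it takes over 54 s, if anything falls off the work surface, if the arm or the gripper's body presses on something with over 40 N, if the wrist force passes 120 N, or if a joint passes its speed limit or range.

### The arm

A 6-joint arm with a two-finger parallel gripper is mounted at the origin on the work surface. World frame = base frame: x ahead of the robot, y to its left, z up, the work surface at z = 0. Lengths are in m, angles in rad, forces in N, time in s.
With the tool pointing down it reaches from about 0.3 to 0.775 m from the base axis. Payload 14.6 kg.
Tool frame: the origin (TCP) lies at the very end of the fingers, on their centre line; the grasp point (between the pads) lies 19 mm behind it; z points along the fingers, y is the line along which they close (so a half turn about z gives the same grasp; the last joint's range is limited). The gripper opens to 94 mm and grips with 3 to 60 N. Pads are 16 mm wide; open, the fingers measure 119 mm over their backs; the gripper's body (75 mm by 177 mm) begins 78 mm behind the grasp point.
Start: joints at [1.154, 0.3, 1.521, -0, 1.321, -0.067], TCP at [0.188, 0.517, 0.205] pointing down, gripper open.
Joint ranges: [-3.03, 3.03], [-0.79, 2.21], [0.23, 2.52], [-1.04, 4.18], [0, 3.07], [-2.55, 2.55]. Speed limits (rad/s): [2.22, 2.22, 2.57, 3.14, 3.14, 3.14].

### API

Orientations are given as [roll, pitch, yaw] about the fixed x, y, z axes, in that order (R = Rz(yaw) Ry(pitch) Rx(roll)).
In Python, from station import ctrl gives the robot as it stands.
- The arm moves only by the tool carry_out, never from a script. Its argument "motion" is text: rows parted by semicolons, each of 7 numbers parted by spaces: the shift along the world's x, y, z in m, then the turn, a rotation vector about the world's x, y, z in degrees, then the closure in counts, from 0 (fully open) to 255 (shut). In form: dx dy dz wx wy wz hand; .... A call has 1 to 20 rows; each row shifts and turns the commanded pose from where the row before left it; what a row does not reach is not made up. A row lasts 1/12 s, in which the tool goes at most 41.7 mm and 7.16 degrees, less where a joint would pass 70% of its speed; a pose out of reach is approached as far as the arm can. A call is refused whole if a number of a shift passes 0.0417 or a number of a turn 7.16, either way. A call with a gripper value outside its range is refused whole. The fingers move at their own pace and stop on an object; "grip_force" is the grip in N (left out, the last holds). Time passes only in rows, so rows that do not move let the fingers close. It gives the time, the measured TCP pose, the force, the opening and the grip force at its end, in the units of the state.
- ctrl.get_obs(): the state, without advancing time (a new reading comes with each control period).
- ctrl.camera(name): name is "side" or "top" or "wrist"; returns a dict with "pixels" (420x560x3 uint8, red, green, blue), "range_z" (420x560 float32, m along the optical axis (not along the pixel's ray), 0 where there is no reading), "K" (3x3 intrinsics, pixels), "position" and "attitude" of the camera in the world. Camera axes: x right, y up, looking along -z (the intrinsics and any distortion apply to the point x, -y, -z); pixel columns grow to the right and rows downward; lengths in m; the calibration is good to about 2 mm. A picture is of the moment at which its call begins.
- ctrl.hand_in(): hands the job in; it is judged then, once.
The state is a dict: "time_s": time; "qpos": joint angles; "joint_vel": joint speeds; "tau": joint torques, N m; "ee_pos": TCP position; "eef_rot": TCP orientation; "force": force on the tool from outside, world axes, zero at the start; "moment": the same for the moment, N m; "grip_width": finger opening in m; "grip_force": force on a finger pad.
Only numpy, scipy, OpenCV 4.12 (cv2) and the standard library are available. Lean on these libraries where they do the work, as an engineer would, in place of code of your own. Each camera call takes 0.05 s, during which the arm holds its last target. There are 200 camera calls.

## Working session

There is one attempt and no reset: what is moved stays moved. The work goes in short steps, Python scripts to look and compute and a tool call to move; the robot and the scene stay as the last step left them, time stands still between calls to the robot, and variables do not carry over. Pictures are saved under pics/ and viewed, at most 10 in all, crops included, and the job is handed in when it is done.

Besides the shell and the picture viewer there is one more tool, called after "Call:" as a command line: name --argument value ..., lists and objects as JSON in quotes. carry_out: Moves the arm, as the interface text tells. Its arguments: {"type":"object","properties":{"motion":{"type":"string"},"grip_force":{"type":"number"}},"required":["motion"]}

```bash
ls; mkdir -p pics; cat > h.py <<'E'
import numpy as np, cv2
from station import ctrl
def snap(n,f):
    c=ctrl.camera(n); np.savez(''+f+'.npz',**{k:np.array(v) for k,v in c.items()})
    cv2.imwrite(f'pics/{f}.png',c['pixels'][...,::-1]); return c
def load(f): return dict(np.load(''+f+'.npz'))
def R(c):
    a=np.array(c['attitude'],float)
    if a.shape==(3,3): return a
    from scipy.spatial.transform import Rotation as r
    return (r.from_euler('xyz',a) if a.size==3 else r.from_quat(a)).as_matrix()
def cloud(c):
    z=c['range_z']; K=c['K']; v,u=np.mgrid[:z.shape[0],:z.shape[1]]
    p=np.stack([(u-K[0,2])/K[0,0]*z,-(v-K[1,2])/K[1,1]*z,-z],-1)
    return p@R(c).T+np.array(c['position'])
E
python3 - <<'E'
from h import *
for n in('top','side'):
    c=snap(n,n+'0'); print(n,c['K'],c['position'],c['attitude'],[k for k in c])
print(ctrl.get_obs())
E
```

```text
pics
top [[483.9692702    0.         273.55792094]
 [  0.         483.9692702  208.07162585]
 [  0.           0.           1.        ]] [0.36112143 0.05998853 1.30817106] [ 0.136446    0.00192302 -1.59506086] ['pixels', 'range_z', 'K', 'position', 'attitude']
side [[412.34036065   0.         278.60292333]
 [  0.         412.34036065 203.25480333]
 [  0.           0.           1.        ]] [-0.04364333 -0.62901585  0.66457122] [ 1.03549833 -0.01078438 -0.69557677] ['pixels', 'range_z', 'K', 'position', 'attitude']
{'time_s': 0.1, 'qpos': array([ 1.15439266e+00,  3.00413473e-01,  1.52151355e+00,  6.86052113e-06,
        1.32068011e+00, -6.66051663e-02]), 'joint_vel': array([ 0.00094519, -0.00160825, -0.00140598,  0.00058667,  0.00025253,
       -0.00013469]), 'tau': array([ 1.36921226e-03, -5.32641757e+01, -3.53286695e+01,  7.09125423e-02,
        2.35050183e-02, -4.95732445e-05]), 'ee_pos': array([0.18840085, 0.51648232, 0.2049465 ]), 'eef_rot': array([-3.14058087e+00, -7.41501770e-05,  2.79179242e+00]), 'force': array([-0.67333161, -0.1855235 ,  0.01425506]), 'moment': array([-0.05268464,  0.06341267,  0.00600788]), 'grip_force': 0.0, 'grip_width': 0.09387884373324712}
```

View pics/top0.png

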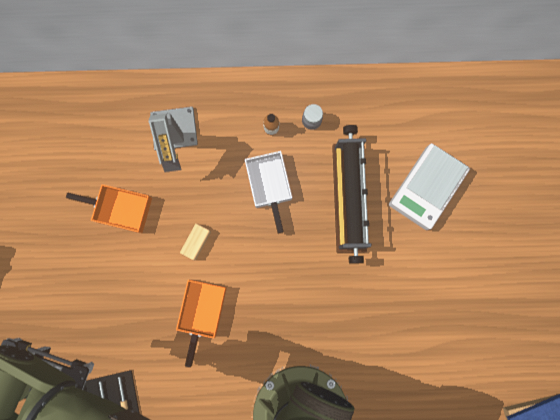

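View pics/side0.png

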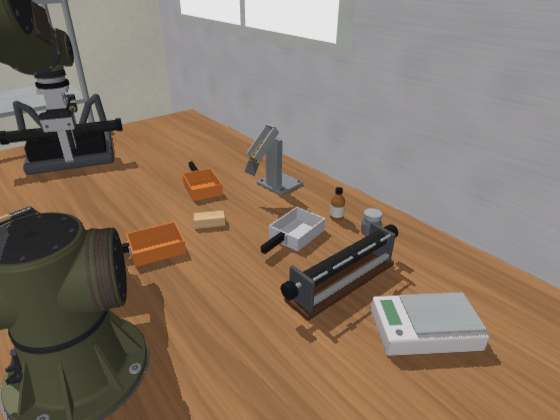

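The silver pan is at top-view pixel (269,182), with its handle running to (279,230). The orange trays at (122,208) and (203,308) are the look-alikes: wrong colour. The dispenser is at (172,140) with its lip near (170,168), the carriage at (350,195) and the scale at (431,187). The wood block is at (196,242), the bottle at (271,122) and the jar at (313,116).

```bash
python3 - <<'E'
from h import *
c=load('top0'); P=cloud(c)
def box(n,u0,u1,v0,v1,z0,z1):
    p=P[v0:v1,u0:u1].reshape(-1,3); p=p[(p[:,2]>z0)&(p[:,2]<z1)]
    r=cv2.minAreaRect((p[:,:2]*1000).astype(np.float32)); print(n,len(p),'c',np.round(r[0],1),'size',np.round(r[1],1),'ang',round(r[2],1),'zmed',np.round(np.median(p[:,2]),4),'zmax',p[:,2].max().round(4)); print(np.round(cv2.boxPoints(r)).tolist())
print('table z',np.median(P[250:300,260:330,2]),P[280,60],P[280,500])
box('pan',240,297,148,209,.03,.055)
box('handle',265,290,210,238,.025,.06)
box('plate',385,475,140,235,.05,.08)
box('scale',385,475,140,235,.03,.08)
box('carr',328,375,120,270,.02,.2)
box('wood',175,215,220,265,.02,.06)
box('bottle',260,283,108,138,.05,.2)
box('jar',298,328,100,132,.04,.2)
box('disp',145,202,100,178,.02,.4)
box('chute',145,202,100,178,.1,.4)
box('foot',145,202,100,178,.006,.02)
for (u,v) in [(163,170),(180,167),(171,168),(161,135),(168,160),(152,120)]: print(u,v,P[v,u].round(4))
a=cv2.resize(c['pixels'][95:250,130:310,::-1],None,fx=4.4,fy=3.87*1.0,interpolation=cv2.INTER_CUBIC)
a=cv2.resize(c['pixels'][98:240,140:320,::-1],(760,600),interpolation=cv2.INTER_CUBIC); cv2.imwrite('pics/crop1.png',a)
E
```

```text
table z 0.00014072384912977576 [ 0.36052309  0.63543927 -0.00286646] [ 0.33205343 -0.54093291  0.00208403]
pan 293 c [606.9  70.1] size [148.3 100.1] ang 11.5 zmed 0.04 zmax 0.05
[[524.0, 104.0], [544.0, 6.0], [690.0, 36.0], [670.0, 134.0]]
handle 150 c [500.7  48.6] size [63.8 16. ] ang 11.0 zmed 0.0395 zmax 0.0468
[[468.0, 50.0], [471.0, 35.0], [534.0, 47.0], [531.0, 63.0]]
plate 2124 c [ 586.3 -359.7] size [118. 189.] ang 54.3 zmed 0.0553 zmax 0.0631
[[475.0, -353.0], [629.0, -463.0], [697.0, -367.0], [544.0, -257.0]]
scale 3548 c [ 583.3 -358.9] size [126.3 198.6] ang 54.0 zmed 0.0525 zmax 0.0631
[[466.0, -352.0], [627.0, -468.0], [701.0, -366.0], [540.0, -249.0]]
carr 3220 c [ 563.5 -145. ] size [358.4  76. ] ang 0.4 zmed 0.0876 zmax 0.1088
[[384.0, -108.0], [385.0, -184.0], [743.0, -182.0], [742.0, -106.0]]
wood 587 c [452.2 269.4] size [46.1 89.4] ang 62.0 zmed 0.03 zmax 0.0396
[[402.0, 270.0], [481.0, 228.0], [503.0, 269.0], [424.0, 311.0]]
bottle 201 c [760.8  60.7] size [35.7 40.5] ang 2.0 zmed 0.0735 zmax 0.1053
[[742.0, 80.0], [744.0, 40.0], [779.0, 41.0], [778.0, 82.0]]
jar 310 c [783.2 -53. ] size [48.3 49.2] ang 34.6 zmed 0.065 zmax 0.0736
[[749.0, -46.0], [777.0, -87.0], [817.0, -60.0], [789.0, -19.0]]
disp 1343 c [724.  317.4] size [ 55.8 193.2] ang 87.1 zmed 0.1655 zmax 0.2311
[[626.0, 294.0], [819.0, 285.0], [822.0, 340.0], [629.0, 350.0]]
chute 1163 c [693.4 319.8] size [121.9  45.9] ang 4.0 zmed 0.1719 zmax 0.2311
[[631.0, 338.0], [634.0, 293.0], [756.0, 301.0], [753.0, 347.0]]
foot 844 c [741.9 331.3] size [159.1 214.1] ang 84.4 zmed 0.0125 zmax 0.0196
[[628.0, 263.0], [841.0, 242.0], [856.0, 400.0], [643.0, 421.0]]
163 170 [6.541e-01 3.604e-01 5.000e-04]
180 167 [0.6385 0.2942 0.1002]
171 168 [0.6363 0.317  0.101 ]
161 135 [0.7008 0.3253 0.1771]
168 160 [0.6477 0.3162 0.1402]
152 120 [0.7208 0.3336 0.2311]
```

View pics/crop1.png

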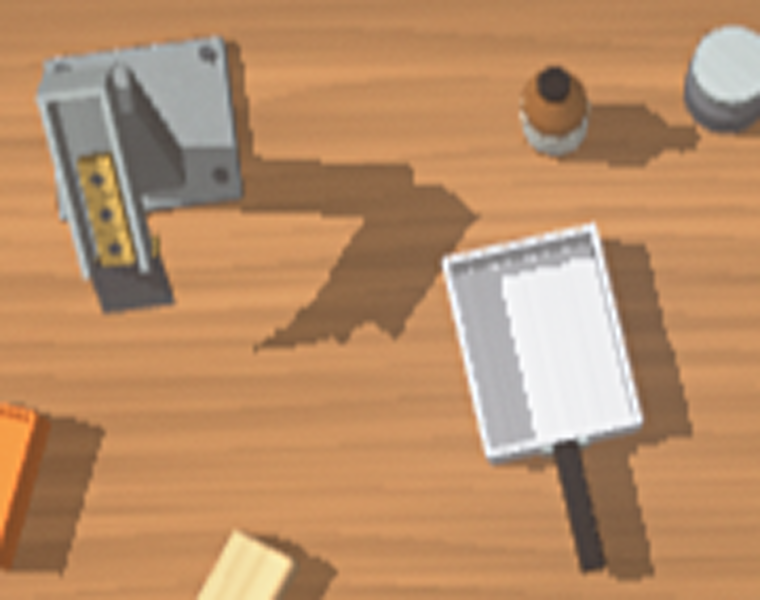

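```bash
python3 - <<'E'
from h import *
def plane(p,n):
    m=np.median(p,0)
    for _ in range(5):
        q=p-m; _,_,V=np.linalg.svd(q,full_matrices=False); d=abs(q@V[2]); p=p[d<max(.003,np.median(d)*2)]; m=p.mean(0)
    nn=V[2]*np.sign(V[2][2]); print(n,len(p),'mean',m.round(4),'n',nn.round(3),'yaw of normal',np.degrees(np.arctan2(nn[1],nn[0])).round(1),'tilt',np.degrees(np.arccos(nn[2])).round(1))
for nm,(u0,u1,v0,v1) in dict(top0=(145,202,100,178),side0=(240,305,120,195)).items():
    c=load(nm);P=cloud(c)[v0:v1,u0:u1].reshape(-1,3);px=c['pixels'][v0:v1,u0:u1].reshape(-1,3)
    hsv=cv2.cvtColor(px[None],cv2.COLOR_RGB2HSV)[0]
    g=hsv[:,1]<70
    b=(hsv[:,1]>110)&(P[:,2]>.12)&(P[:,2]<.25)
    print(nm,b.sum())
    if b.sum()>20:
        q=P[b]; plane(q,'brass'); r=cv2.minAreaRect((q[:,:2]*1000).astype(np.float32)); print(r)
        s=cv2.fitLine(q[:,:2].astype(np.float32),cv2.DIST_L2,0,.01,.01).ravel(); print('brass line',s,np.degrees(np.arctan2(s[1],s[0])))
    f=g&(P[:,2]>.008)&(P[:,2]<.017); r=cv2.minAreaRect((P[f,:2]*1000).astype(np.float32)); print('foot',f.sum(),r,cv2.boxPoints(r).round().tolist())
    k=(P[:,2]>.075)&(P[:,2]<.127)&(P[:,0]<.66)&(P[:,1]>.28)&(P[:,1]<.36)
    if k.sum()>20:
        plane(P[k],'paddle'); q=P[k]; r=cv2.minAreaRect((q[:,:2]*1000).astype(np.float32)); print(r,cv2.boxPoints(r).round().tolist(),q[:,2].min(),q[:,2].max())
    w=g&(P[:,2]>.14); plane(P[w],'walls?')
    # column front
    k=g&(P[:,2]>.03)&(P[:,2]<.1)&(P[:,0]>.68); 
    if k.sum()>20: plane(P[k],'column')
c=load('top0');P=cloud(c);
m=((P[...,2]>.03)&(P[...,2]<.048));m[:148]=0;m[209:]=0;m[:,:240]=0;m[:,297:]=0
q=P[m];print('pan rim',q[:,:2].min(0),q[:,:2].max(0))
hs=cv2.cvtColor(c['pixels'],cv2.COLOR_RGB2HSV)
t=(P[...,2]>.051)&(P[...,2]<.0595);t[:140]=0;t[235:]=0;t[:,:385]=0;t[:,475:]=0
r=cv2.minAreaRect((P[t][:,:2]*1000).astype(np.float32));print('plate?',r)
a=cv2.resize(c['pixels'][138:238,380:480,::-1],(600,600),interpolation=cv2.INTER_CUBIC);
s=load('side0')['pixels'][110:210,230:330,::-1]
cv2.imwrite('pics/crop2.png',cv2.resize(np.hstack([c['pixels'][138:238,380:480,::-1],s]),(800,400),interpolation=cv2.INTER_CUBIC))
E
```

```text
top0 195
brass 141 mean [0.6721 0.3187 0.1627] n [-0.636 -0.086  0.767] yaw of normal -172.3 tilt 40.0
((675.9751586914062, 312.67523193359375), (56.662193298339844, 32.510398864746094), 6.827247619628906)
brass line [0.98293453 0.18395561 0.67279226 0.31768373] 10.600249
foot 695 ((769.5764770507812, 330.1872253417969), (109.65788269042969, 119.40930938720703), 6.418849468231201) [[708.0, 383.0], [722.0, 265.0], [831.0, 277.0], [817.0, 396.0]]
paddle 168 mean [0.6396 0.3156 0.1062] n [-0.868 -0.108  0.484] yaw of normal -172.9 tilt 61.0
((640.4724731445312, 316.2320861816406), (22.207483291625977, 45.33759689331055), 10.868020057678223) [[625.0, 336.0], [634.0, 292.0], [656.0, 296.0], [647.0, 341.0]] 0.08759715292607662 0.12695110814258048
walls? 718 mean [0.6979 0.3166 0.2051] n [-0.131  0.974  0.184] yaw of normal 97.6 tilt 79.4
column 68 mean [0.7322 0.3045 0.0648] n [0.368 0.93  0.001] yaw of normal 68.4 tilt 89.9
side0 42
brass 25 mean [0.666  0.3161 0.1506] n [-0.561 -0.495  0.663] yaw of normal -138.6 tilt 48.4
((666.397216796875, 309.507568359375), (44.0728874206543, 46.9368
[... 221 characters left out ...]
1.0], [754.0, 221.0], [1313.0, 642.0], [1222.0, 762.0]]
paddle 141 mean [0.6404 0.3128 0.1071] n [-0.866 -0.127  0.484] yaw of normal -171.6 tilt 61.1
((638.4560546875, 314.45013427734375), (29.167835235595703, 48.919620513916016), 12.143089294433594) [[619.0, 335.0], [629.0, 287.0], [658.0, 294.0], [648.0, 341.0]] 0.08441507837684348 0.12699227374815603
walls? 484 mean [0.6798 0.2973 0.1822] n [-0.339  0.628  0.7  ] yaw of normal 118.3 tilt 45.5
column 165 mean [0.7241 0.3187 0.0662] n [0.984 0.175 0.015] yaw of normal 10.1 tilt 89.1
pan rim [0.53477498 0.01106814] [0.68754083 0.13168625]
plate? ((587.78515625, -357.6974792480469), (111.9696044921875, 189.4689483642578), 54.007415771484375)
```

View pics/crop2.png

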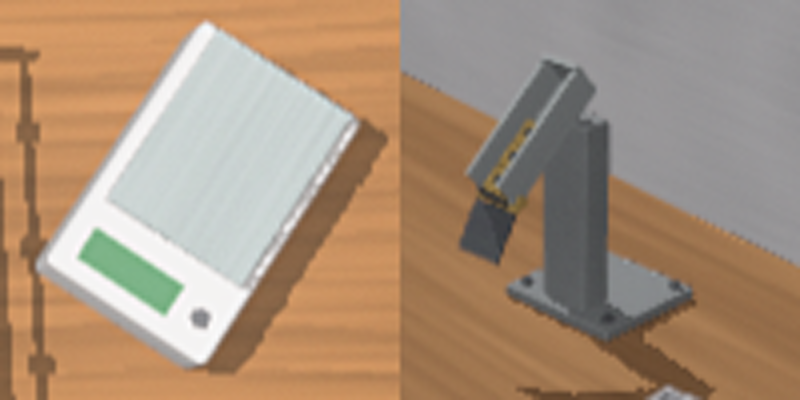

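```bash
python3 - <<'E'
from h import *
c=load('top0')
def bp(u,v,z):
    d=R(c)@np.array([(u-c['K'][0,2])/c['K'][0,0],-(v-c['K'][1,2])/c['K'][1,1],-1]); o=c['position']
    return o+d*(z-o[2])/d[2]
q=np.array([bp(380+u/4,138+v/4,.055) for u,v in [(212,32),(355,122),(245,287),(107,198)]])*1000
print(q.round(1),'centre',q.mean(0),[np.linalg.norm(q[i]-q[i-1]).round(1) for i in range(4)])
for a,b in((3,0),(2,1)): d=q[b]-q[a];print(np.degrees(np.arctan2(d[1],d[0])))
# pan rim corners from crop1 (scale 760/180, 600/142)
s=760/180;t=600/142
p=np.array([bp(140+u/s,98+v/t,.04) for u,v in [(443,260),(597,226),(643,425),(490,462)]])*1000
print(p.round(1),'pan',p.mean(0),[np.linalg.norm(p[i]-p[i-1]).round(1) for i in range(4)])
for a,b in((3,0),(2,1)): d=p[b]-p[a];print(np.degrees(np.arctan2(d[1],d[0])))
E
```

```text
[[ 689.3 -369.6   55. ]
 [ 626.  -459.7   55. ]
 [ 518.  -379.3   55. ]
 [ 579.2 -293.    55. ]] centre [ 603.12948295 -375.40997725   55.        ] [np.float64(134.2), np.float64(110.1), np.float64(134.6), np.float64(105.8)]
-34.82411390417856
-36.6723533463687
[[668.5 131.8  40. ]
 [688.2  33.4  40. ]
 [559.4   7.9  40. ]
 [538.3 104.5  40. ]] pan [613.61899635  69.39976488  40.        ] [np.float64(133.0), np.float64(100.3), np.float64(131.3), np.float64(98.8)]
11.864474366129933
11.195425045130005
```

Call:
carry_out --motion "0.017 -0.0231 -0.004 0 0 1.57 0; 0.017 -0.0231 -0.004 0 0 1.57 0; 0.017 -0.0231 -0.004 0 0 1.57 0; 0.017 -0.0231 -0.004 0 0 1.57 0; 0.017 -0.0231 -0.004 0 0 1.57 0; 0.017 -0.0231 -0.004 0 0 1.57 0; 0.017 -0.0231 -0.004 0 0 1.57 0; 0.017 -0.0231 -0.004 0 0 1.57 0; 0.017 -0.0231 -0.004 0 0 1.57 0; 0.017 -0.0231 -0.004 0 0 1.57 0; 0.017 -0.0231 -0.004 0 0 1.57 0; 0.017 -0.0231 -0.004 0 0 1.57 0; 0.017 -0.0231 -0.004 0 0 1.57 0; 0.017 -0.0231 -0.004 0 0 1.57 0; 0.017 -0.0231 -0.004 0 0 1.57 0; 0.017 -0.0231 -0.004 0 0 1.57 0; 0.017 -0.0231 -0.004 0 0 1.57 0; 0.017 -0.0231 -0.004 0 0 1.57 0; 0.017 -0.0231 -0.004 0 0 1.57 0; 0.017 -0.0231 -0.004 0 0 1.57 0" --grip_force 60

```text
time_s: 1.77
ee_pos: [0.529, 0.0534, 0.125]
eef_rot: [3.141, -0.001, -2.942]
force: [0.1, 0.5, 0.2]
grip_width: 0.094
grip_force: 0.0
```

Call:
carry_out --motion "0 0 -0.015 0 0 0 0; 0 0 -0.015 0 0 0 0; 0 0 -0.015 0 0 0 0; 0 0 -0.015 0 0 0 0; 0 0 -0.015 0 0 0 0; 0 0 -0.015 0 0 0 0; 0 0 -0.015 0 0 0 0; 0 0 -0.010 0 0 0 0; 0 0 0 0 0 0 0; 0 0 0 0 0 0 255; 0 0 0 0 0 0 255; 0 0 0 0 0 0 255; 0 0 0 0 0 0 255; 0 0 0 0 0 0 255; 0 0 0 0 0 0 255; 0 0 0 0 0 0 255; 0 0 0 0 0 0 255; 0 0 0 0 0 0 255; 0 0 0 0 0 0 255; 0 0 0 0 0 0 255"

```text
time_s: 3.43
ee_pos: [0.5285, 0.0547, 0.0104]
eef_rot: [3.142, -0.0, -2.943]
force: [-0.0, -0.4, -0.5]
grip_width: 0.0237
grip_force: 0.0
```

Call:
carry_out --motion "0 0 0 0 0 0 255; 0 0 0 0 0 0 255; 0 0 0 0 0 0 255; 0 0 0 0 0 0 255; 0 0 0 0 0 0 255; 0 0 0 0 0 0 255; 0 0 0.005 0 0 0 255; 0 0 0.01 0 0 0 255; 0 0 0.01 0 0 0 255; 0 0 0.01 0 0 0 255; 0 0 0.01 0 0 0 255; 0 0 0.01 0 0 0 255; 0 0 0.01 0 0 0 255; 0 0 0.005 0 0 0 255; 0 0 0 0 0 0 255; 0 0 0 0 0 0 255; 0 0 0 0 0 0 255; 0 0 0 0 0 0 255"

```text
time_s: 4.93
ee_pos: [0.5282, 0.0547, 0.0799]
eef_rot: [3.141, -0.001, -2.943]
force: [-0.3, -0.4, -2.3]
grip_width: 0.0156
grip_force: 60.0
```

```bash
python3 - <<'E'
from h import *
o=ctrl.get_obs();print(o['ee_pos'],o['eef_rot'],o['force'],o['grip_width'],o['grip_force'])
c=snap('top','top1'); s=snap('side','side1')
cv2.imwrite('pics/crop3.png',np.hstack([cv2.resize(x,(400,400),interpolation=cv2.INTER_CUBIC) for x in (c['pixels'][120:240,220:340,::-1],s['pixels'][180:300,200:320 if 0 else 320,::-1])]))
for n,cc,(u0,u1,v0,v1) in(('top',c,(220,320,130,230)),('side',s,(230,350,170,270))):
    P=cloud(cc)[v0:v1,u0:u1].reshape(-1,3);px=cc['pixels'][v0:v1,u0:u1].reshape(-1,3)
    h=cv2.cvtColor(px[None],cv2.COLOR_RGB2HSV)[0]
    m=(h[:,1]<50)&(P[:,2]>.05)&(P[:,2]<.12)&(P[:,0]>.53)&(P[:,0]<.72)
    P=P[m]
    m0=o['ee_pos'];y=o['eef_rot'][2]+np.pi
    L=(P-m0)@np.array([[np.cos(y),np.sin(y),0],[-np.sin(y),np.cos(y),0],[0,0,1]]).T
    print(n,len(L),'min',L.min(0).round(4),'max',L.max(0).round(4))
    f=L[(L[:,2]<.005)&(L[:,0]>.035)&(L[:,0]<.145)]
    if len(f)>30:
        A=np.c_[f[:,:2],np.ones(len(f))];k=np.linalg.lstsq(A,f[:,2],rcond=None)[0];print('floor',len(f),k.round(4),'tilt deg',np.degrees(k[:2]).round(2))
    r=L[L[:,2]>.02]
    if len(r)>30:
        A=np.c_[r[:,:2],np.ones(len(r))];k=np.linalg.lstsq(A,r[:,2],rcond=None)[0];print('rim',len(r),k.round(4),cv2.minAreaRect((r[:,:2]*1000).astype(np.float32)))
E
```

```text
[0.52817804 0.05466662 0.07985569] [ 3.14143221e+00 -1.02995891e-03 -2.94335367e+00] [-0.27419312 -0.4473843  -2.30441171] 0.015631606507823533 59.96417999267578
top 954 min [ 0.0836 -0.0488 -0.0145] max [0.1546 0.0511 0.0346]
floor 624 [ 0.0025 -0.007  -0.0075] tilt deg [ 0.14 -0.4 ]
rim 142 [-0.026   0.0012  0.032 ] ((119.39547729492188, 1.1214942932128906), (100.13536071777344, 70.30033111572266), 89.20990753173828)
side 1204 min [-0.0436 -0.2322 -0.0145] max [0.1539 0.0494 0.0389]
floor 370 [-0.0133 -0.0624 -0.0065] tilt deg [-0.76 -3.58]
rim 199 [-0.0173  0.0231  0.0273] ((76.65452575683594, -3.481800079345703), (101.70734405517578, 155.34698486328125), 87.82770538330078)
```

View pics/crop3.png

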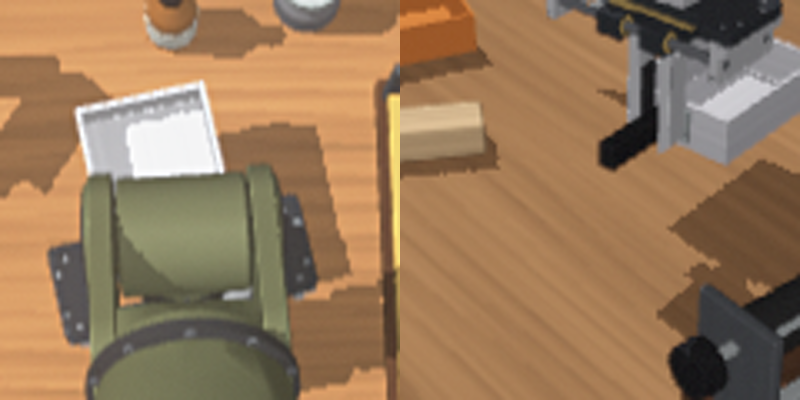

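The pan is held level: the floor tilt is 0.1°, the front wall is 154.5 mm ahead of the TCP, and the underside is 10 mm below it. Next I move it in front of the dispenser.

Call:
carry_out --motion "-0.0124 0.01 0 0 0 -0.26 255; -0.0124 0.01 0 0 0 -0.26 255; -0.0124 0.01 0 0 0 -0.26 255; -0.0124 0.01 0 0 0 -0.26 255; -0.0124 0.01 0 0 0 -0.26 255; -0.0124 0.01 0 0 0 -0.26 255; -0.0124 0.012 0 0 0 -0.26 255; 0 0.02 0 0 0 -0.26 255; 0 0.025 0 0 0 -0.26 255; 0 0.025 0 0 0 -0.26 255; 0 0.025 0 0 0 -0.26 255; 0 0.025 0 0 0 -0.26 255; 0 0.025 0 0 0 -0.26 255; 0 0.0153 -0.002 0 0 -0.26 255; 0 0 0 0 0 0 255; 0 0 0 0 0 0 255"

```text
time_s: 6.37
ee_pos: [0.4413, 0.2872, 0.0779]
eef_rot: [-3.141, -0.001, -3.006]
force: [0.6, -0.7, -1.7]
grip_width: 0.0156
grip_force: 60.0
```

```bash
python3 - <<'E'
from h import *
o=ctrl.get_obs();print(o['ee_pos'],np.degrees(o['eef_rot']),o['force'],o['grip_force'])
c=snap('top','top2'); s=snap('side','side2'); 
cv2.imwrite('pics/crop4.png',np.hstack([cv2.resize(x,(400,400),interpolation=cv2.INTER_CUBIC) for x in (c['pixels'][90:220,100:230,::-1],s['pixels'][100:230,190:320,::-1])]))
yw=np.radians(7.7);F=np.array([[np.cos(yw),np.sin(yw),0],[-np.sin(yw),np.cos(yw),0],[0,0,1]])
for n,cc,(u0,u1,v0,v1) in(('top',c,(130,230,90,230)),('side',s,(190,320,110,240))):
    P=cloud(cc)[v0:v1,u0:u1].reshape(-1,3);px=cc['pixels'][v0:v1,u0:u1].reshape(-1,3)
    h=cv2.cvtColor(px[None],cv2.COLOR_RGB2HSV)[0]
    L=(P-[.654,.3165,.13])@F.T
    m=(h[:,1]<60)&(L[:,2]>-.07)&(L[:,2]<-.015)&(L[:,0]<-.045)&(L[:,0]>-.13)&(abs(L[:,1])<.08)
    l=L[m];print(n,'pan',len(l),l.min(0).round(4),l.max(0).round(4))
    r=l[l[:,2]>-.03];print('rim z',np.median(r[:,2]),r[:,1].min(),r[:,1].max(),r[:,0].max())
    m=(L[:,2]>-.05)&(L[:,2]<-.005)&(L[:,0]>-.035)&(L[:,0]<.0)&(abs(L[:,1])<.05)
    l=L[m];print('paddle',len(l),l.min(0).round(4),l.max(0).round(4)); A=np.c_[l[:,2],l[:,1],np.ones(len(l))];print(np.linalg.lstsq(A,l[:,0],rcond=None)[0])
E
```

```text
[0.44130825 0.2871535  0.07793649] [-1.79973609e+02 -4.99143650e-02 -1.72203265e+02] [ 0.58035097 -0.68289745 -1.74738208] 59.96392607688904
top pan 1117 [-0.1299 -0.0499 -0.0683] [-0.0607  0.0516 -0.0176]
rim z -0.023194148645138024 -0.04972439513760392 0.051573005545659426 -0.06071034261121052
paddle 182 [-0.0242 -0.0209 -0.0424] [-0.0034  0.0234 -0.0057]
[ 0.538018    0.0176991  -0.00167477]
side pan 629 [-0.1299 -0.0556 -0.0656] [-0.0604  0.0495 -0.0234]
rim z -0.026722609738161207 -0.055554710886293844 0.04677974490253348 -0.06036240645348742
paddle 160 [-0.0266 -0.0255 -0.0448] [-0.0002  0.0216 -0.0051]
[5.82175138e-01 4.09310872e-02 4.49769706e-05]
```

View pics/crop4.png

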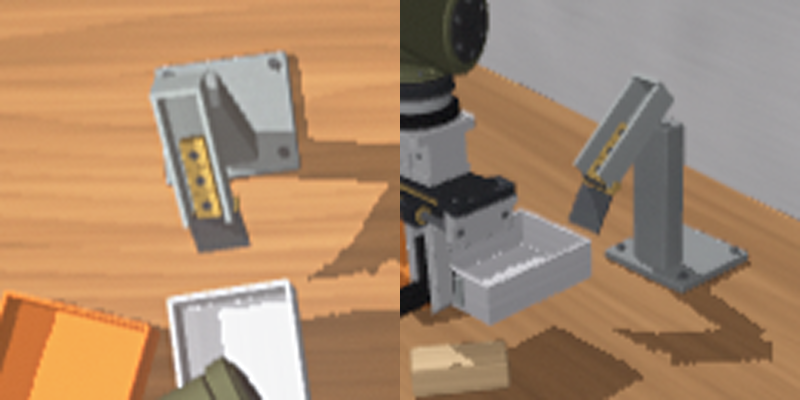

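Call:
carry_out --motion "0.0089 0.0012 0 0 0 0 255; 0.0089 0.0012 0 0 0 0 255; 0.0089 0.0012 0 0 0 0 255; 0.0089 0.0012 0 0 0 0 255; 0.0089 0.0012 0 0 0 0 255; 0.004 0.0005 0 0 0 0 255; 0.004 0.0005 0 0 0 0 255; 0.004 0.0005 0 0 0 0 255; 0.004 0.0005 0 0 0 0 255; 0.004 0.0005 0 0 0 0 255; 0.004 0.0005 0 0 0 0 255; 0.004 0.0005 0 0 0 0 255; 0.004 0.0005 0 0 0 0 255; 0.004 0.0005 0 0 0 0 255; 0.004 0.0006 0 0 0 0 255; 0 0 0 0 0 0 255; 0 0 0 0 0 0 255; 0 0 0 0 0 0 255; 0 0 0 0 0 0 255; 0 0 0 0 0 0 255"

```text
time_s: 8.13
ee_pos: [0.526, 0.298, 0.0783]
eef_rot: [-3.142, -0.0, -3.007]
force: [-1.4, 0.4, -4.7]
grip_width: 0.0155
grip_force: 60.0
```

```bash
python3 - <<'E'
from h import *
o=ctrl.get_obs();print(o['ee_pos'],np.degrees(o['eef_rot']),o['force'],o['moment'],o['grip_force'])
c=snap('top','top3'); s=snap('side','side3'); 
cv2.imwrite('pics/crop5.png',np.hstack([cv2.resize(x,(400,400),interpolation=cv2.INTER_CUBIC) for x in (c['pixels'][90:220,100:230,::-1],s['pixels'][110:230,200:320,::-1])]))
E
```

```text
[0.5260105  0.29803272 0.07830726] [-1.79994921e+02 -1.89666876e-02 -1.72278145e+02] [-1.43508501  0.40865523 -4.66826377] [-0.03913191  0.87567356 -0.00318466] 59.99717116355896
```

View pics/crop5.png

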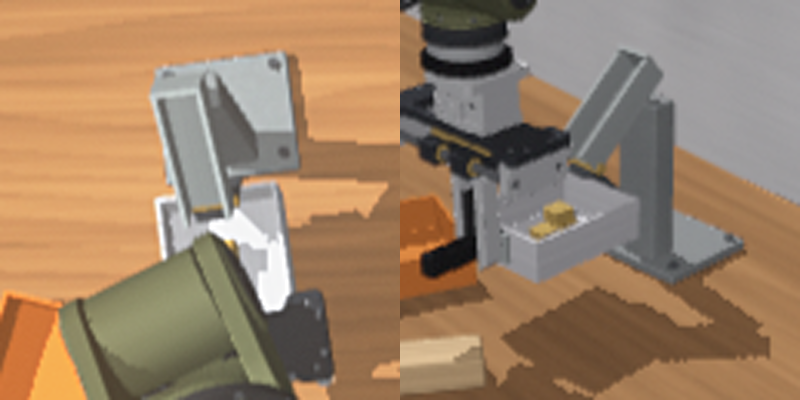

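```bash
python3 - <<'E'
from h import *
yw=np.radians(7.7);F=np.array([[np.cos(yw),np.sin(yw),0],[-np.sin(yw),np.cos(yw),0],[0,0,1]])
for n in('top3','side3'):
    cc=load(n);P=cloud(cc);h=cv2.cvtColor(cc['pixels'],cv2.COLOR_RGB2HSV)
    L=(P-[.654,.3165,.13])@F.T
    m=(h[...,0]>17)&(h[...,0]<30)&(h[...,1]>110)&(L[...,2]>-.08)&(L[...,2]<.12)&(abs(L[...,1])<.06)&(L[...,0]>-.14)&(L[...,0]<.12)
    k,lab,st,_=cv2.connectedComponentsWithStats(m.astype(np.uint8),connectivity=8)
    for i in range(1,k):
        if st[i,4]>2:
            l=L[lab==i];print(n,st[i],'mean',l.mean(0).round(3),'min',l.min(0).round(3),'max',l.max(0).round(3))
E
```

```text
top3 [176 154   2   3   4] mean [ 0.004 -0.021  0.006] min [ 0.002 -0.022  0.003] max [ 0.008 -0.019  0.012]
top3 [169 157   3   1   3] mean [ 0.003 -0.004  0.002] min [ 0.002 -0.006 -0.001] max [ 0.004 -0.001  0.006]
top3 [163 158   3   1   3] mean [0.003 0.011 0.001] min [ 0.002  0.01  -0.003] max [0.004 0.014 0.004]
top3 [173 168   4   4   8] mean [-0.021 -0.005 -0.034] min [-0.025 -0.007 -0.041] max [-0.017 -0.001 -0.026]
side3 [259 160   3   3   6] mean [ 0.    -0.024  0.   ] min [-0.005 -0.026 -0.005] max [ 0.005 -0.021  0.002]
side3 [239 171  13  10  68] mean [-0.039 -0.002 -0.044] min [-0.062 -0.011 -0.055] max [-0.021  0.011 -0.033]
```

The chute is empty; the only brass left there is the hinge pin. The blocks are in the pan, so I back out and lift.

Call:
carry_out --motion "-0.003 -0.0004 0 0 0 0 255; -0.006 -0.0008 0 0 0 0 255; -0.0099 -0.0013 0 0 0 0 255; -0.0099 -0.0013 0 0 0 0 255; -0.0099 -0.0013 0 0 0 0 255; -0.0099 -0.0013 0 0 0 0 255; -0.0099 -0.0013 0 0 0 0 255; -0.0099 -0.0013 0 0 0 0 255; -0.0099 -0.0013 0.003 0 0 0 255; -0.0099 -0.0013 0.006 0 0 0 255; -0.0099 -0.0013 0.009 0 0 0 255; -0.0079 -0.0012 0.01 0 0 0 255; -0.004 0 0.01 0 0 0 255; 0 0 0.01 0 0 0 255; 0 0 0.01 0 0 0 255; 0 0 0.01 0 0 0 255; 0 0 0.008 0 0 0 255; 0 0 0.006 0 0 0 255; 0 0 0 0 0 0 255; 0 0 0 0 0 0 255"

```text
time_s: 9.9
ee_pos: [0.4163, 0.284, 0.1604]
eef_rot: [3.142, 0.0, -3.007]
force: [-0.7, -0.2, -2.3]
grip_width: 0.0155
grip_force: 60.0
```

```bash
python3 - <<'E'
from h import *
o=ctrl.get_obs();print(o['ee_pos'],np.degrees(o['eef_rot']),o['force'],o['moment'],o['grip_force'])
c=snap('top','top4'); s=snap('side','side4'); 
cv2.imwrite('pics/crop6.png',np.hstack([cv2.resize(x,(400,400),interpolation=cv2.INTER_CUBIC) for x in (c['pixels'][120:240,120:240,::-1],s['pixels'][80:200,180:300,::-1])]))
E
```

```text
[0.41627869 0.28396685 0.16040231] [ 1.79996300e+02  3.14145883e-03 -1.72290950e+02] [-0.70544912 -0.19972179 -2.34695079] [ 0.02093668  0.19782416 -0.03403582] 59.99905228614807
```

View pics/crop6.png

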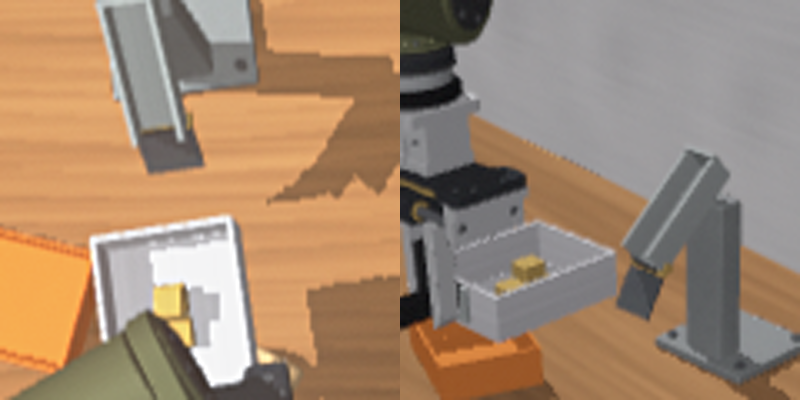

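The gate has shut behind the pan, the chute is empty and the blocks sit in mid-pan at crop pixels (170,315) and (525,270). Now I carry the pan over the carriage with its underside at 0.15 m.

Call:
carry_out --motion "0.00285 -0.005 0 0 0 -1.0925 255; 0.00285 -0.01 0 0 0 -1.0925 255; 0.00285 -0.0165 0 0 0 -1.0925 255; 0.00285 -0.0165 0 0 0 -1.0925 255; 0.00285 -0.0165 0 0 0 -1.0925 255; 0.00285 -0.0165 0 0 0 -1.0925 255; 0.00285 -0.0165 0 0 0 -1.0925 255; 0.00285 -0.0165 0 0 0 -1.0925 255; 0.00285 -0.0165 0 0 0 -1.0925 255; 0.00285 -0.0165 0 0 0 -1.0925 255; 0.00285 -0.0165 0 0 0 -1.0925 255; 0.00285 -0.0165 0 0 0 -1.0925 255; 0.00285 -0.0165 0 0 0 -1.0925 255; 0.00285 -0.0165 0 0 0 -1.0925 255; 0.00285 -0.0165 0 0 0 -1.0925 255; 0.00285 -0.0165 0 0 0 -1.0925 255; 0.00285 -0.0165 0 0 0 -1.0925 255; 0.00285 -0.0165 0 0 0 -1.0925 255; 0.00285 -0.0165 0 0 0 -1.0925 255; 0.00285 -0.0165 0 0 0 -1.0925 255"

```text
time_s: 11.67
ee_pos: [0.4729, -0.0297, 0.1602]
eef_rot: [-3.141, -0.0, 2.892]
force: [0.1, 0.1, -1.8]
grip_width: 0.0158
grip_force: 60.0
```

Call:
carry_out --motion "0.00285 -0.0165 0 0 0 -1.0925 255; 0.00285 -0.0165 0 0 0 -1.0925 255; 0.00285 -0.0165 0 0 0 -1.0925 255; 0.00285 -0.0165 0 0 0 -1.0925 255; 0.00285 -0.0165 0 0 0 -1.0925 255; 0.00285 -0.0165 0 0 0 -1.0925 255; 0.00285 -0.0165 0 0 0 -1.0925 255; 0.00285 -0.0165 0 0 0 -1.0925 255; 0.00285 -0.0165 0 0 0 -1.0925 255; 0.00285 -0.0165 0 0 0 -1.0925 255; 0.00285 -0.0165 0 0 0 -1.0925 255; 0.00285 -0.0165 0 0 0 -1.0925 255; 0.00285 -0.0165 0 0 0 -1.0925 255; 0.00285 -0.0165 0 0 0 -1.0925 255; 0.00285 -0.0165 0 0 0 -1.0925 255; 0.00285 -0.0165 0 0 0 -1.0925 255; 0.00285 -0.0165 0 0 0 -1.0925 255; 0.00285 -0.01 0 0 0 -1.0925 255; 0.00285 -0.0042 0 0 0 -1.0925 255; 0.00285 0 0 0 0 -1.0925 255"

```text
time_s: 13.33
ee_pos: [0.5299, -0.3235, 0.1601]
eef_rot: [-3.142, -0.001, 2.51]
force: [-0.3, 0.3, -3.2]
grip_width: 0.0155
grip_force: 60.0
```

Call:
carry_out --motion "0 0 0 0 0 0 255; 0 0 0 0 0 0 255; 0 0 0 0 0 0 255"

```text
time_s: 13.58
ee_pos: [0.5303, -0.322, 0.1605]
eef_rot: [3.142, -0.0, 2.515]
force: [-1.1, 0.1, -2.3]
grip_width: 0.0157
grip_force: 60.0
```

```bash
cat > chk.py <<'E'
from h import *
import sys
o=ctrl.get_obs();e=o['ee_pos'];print(o['time_s'],e.round(4),np.degrees(o['eef_rot']).round(2),o['force'].round(2),o['grip_force'])
c=snap('top','top'+sys.argv[1]); s=snap('side','side'+sys.argv[1]); zb=e[2]-.0103
yw=o['eef_rot'][2]+np.pi;F=np.array([[np.cos(yw),np.sin(yw),0],[-np.sin(yw),np.cos(yw),0],[0,0,1]])
for n,cc in(('top',c),('side',s)):
    P=cloud(cc);h=cv2.cvtColor(cc['pixels'],cv2.COLOR_RGB2HSV);L=(P-[e[0],e[1],zb])@F.T
    near=(L[...,0]>.02)&(L[...,0]<.17)&(abs(L[...,1])<.06)
    r=L[near&(h[...,1]<60)&(L[...,2]>.03)&(L[...,2]<.046)]; print(n,'rim',len(r),r.min(0).round(4),r.max(0).round(4),'zmed',np.median(r[:,2]).round(4))
    f=L[near&(h[...,1]<60)&(L[...,2]>-.002)&(L[...,2]<.008)&(abs(L[...,1])<.044)&(L[...,0]>.03)&(L[...,0]<.148)]
    if len(f)>40: print('floor',len(f),np.linalg.lstsq(np.c_[f[:,:2],np.ones(len(f))],f[:,2],rcond=None)[0].round(4))
    m=near&(h[...,0]>15)&(h[...,0]<32)&(h[...,1]>110)&(L[...,2]>.002)
    k,lab,st,_=cv2.connectedComponentsWithStats(m.astype(np.uint8))
    for i in range(1,k):
        if st[i,4]>3: l=L[lab==i];print('  brass',st[i,4],l.min(0).round(3),l.max(0).round(3))
cv2.imwrite(f'pics/crop{sys.argv[1]}.png',np.hstack([cv2.resize(x,(400,400),interpolation=cv2.INTER_CUBIC) for x in (c['pixels'][115:255,350:490,::-1],s['pixels'][220:400,340:520,::-1])]))
E
python3 chk.py 7
```

```text
13.5833 [ 0.5303 -0.322   0.1605] [ 1.8000e+02 -1.0000e-02  1.4408e+02] [-1.14  0.07 -2.27] 59.9990451335907
top rim 137 [ 0.0216 -0.0492  0.03  ] [0.1542 0.0519 0.0437] zmed 0.0376
floor 342 [-0.014  -0.0011  0.0033]
side rim 574 [ 0.0202 -0.0535  0.03  ] [0.1541 0.0485 0.0393] zmed 0.0349
floor 428 [-0.0118 -0.0051  0.0012]
  brass 330 [ 0.069 -0.011  0.003] [0.116 0.011 0.03 ]
```

View pics/crop7.png

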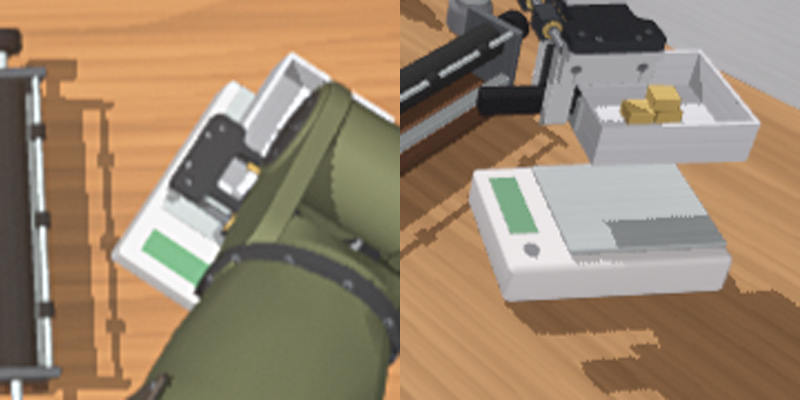

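All three blocks are visible in the pan, two flat and one on top. I lower it over the plate.

Call:
carry_out --motion "0 0 -0.005 0 0 0 255; 0 0 -0.01 0 0 0 255; 0 0 -0.01 0 0 0 255; 0 0 -0.01 0 0 0 255; 0 0 -0.01 0 0 0 255; 0 0 -0.01 0 0 0 255; 0 0 -0.009 0 0 0 255; 0 0 -0.007 0 0 0 255; 0 0 -0.005 0 0 0 255; 0 0 -0.004 0 0 0 255; 0 0 -0.002 0 0 0 255; 0 0 -0.001 0 0 0 255; 0 0 0 0 0 0 255; 0 0 0 0 0 0 255; 0 0 0 0 0 0 255; 0 0 0 0 0 0 255"

```text
time_s: 15.02
ee_pos: [0.5303, -0.3228, 0.0777]
eef_rot: [3.142, 0.0, 2.514]
force: [0.5, -0.2, -3.4]
grip_width: 0.0158
grip_force: 60.0
```

```bash
python3 chk.py 8
```

```text
15.0167 [ 0.5303 -0.3228  0.0777] [1.8000e+02 3.0000e-02 1.4402e+02] [ 0.52 -0.25 -3.45] 59.99896824359894
top rim 177 [ 0.0217 -0.0484  0.03  ] [0.1542 0.052  0.0438] zmed 0.0372
floor 273 [-0.0073  0.0133  0.0024]
side rim 500 [ 0.0203 -0.0535  0.03  ] [0.1541 0.0497 0.0402] zmed 0.0351
floor 396 [-0.0111  0.0006  0.0009]
  brass 296 [ 0.068 -0.012  0.003] [0.116 0.01  0.03 ]
```

View pics/crop8.png

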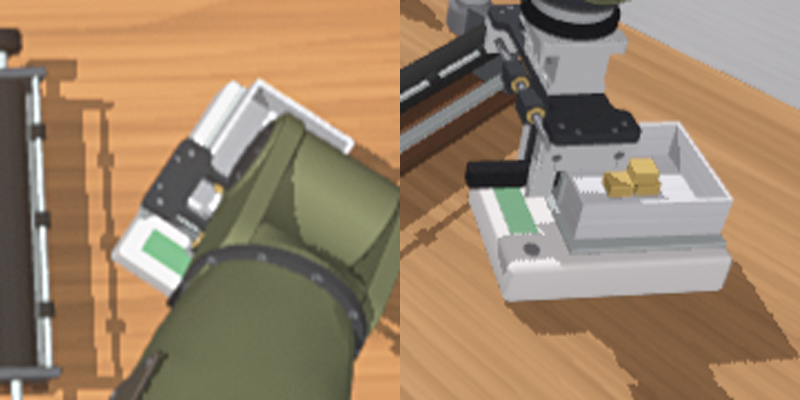

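The pan hovers about 1 cm above the plate, level and aligned, with all three blocks inside.

```bash
python3 -c "from station import ctrl; print(ctrl.hand_in())"
```

```text
the job is handed in; nothing more can be done
None
```

The job is handed in, but it returned no verdict: the gripper is holding the pan with all three blocks level about 1 cm above the scale plate, centred and aligned by my measurements, at about 15 s of the 54 s allowed.

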